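# Crank the lab lift up

## Task

Raise the beaker on the lab lift until the probe above dips well into it: take the loose crank out of its holder, feel its notched end home onto the cross bar hidden at the bottom of the lift's slanting drive tube, and wind it clockwise, as seen looking down onto the crank, until the platform is fully up at its stop. Leave the crank seated in the tube and let go of it. Raise the platform with the crank only; do not touch the platform or the beaker by hand, keep the beaker upright, and leave the tape roll, the dropper bottle and the matchbox where they are.

Things in the scene. Friction and masses are not known exactly. Their poses are not given: they have to be found in the camera images.
- lift: the lab lift, fixed to the table: grey base plate 255 x 140 mm, a square post 268 mm high at its rear and a probe (11 mm thick, tip 152 mm above the table) held over the platform. Origin under the base on the table, x to the rear (post 118 mm behind the origin), z up; the drive tube is at the front (-x)
- drive_tube: slanting round steel drive tube at the front of the lift, leaning 30 degrees from vertical to the lift's front. Origin: middle of its mouth (89 mm in front of the lift's origin, 85 mm high); z along its axis, out of the mouth; x across it, to the lift's rear. Bore 34 mm, outside 48 mm at the mouth; the drive bar is inside
- bar_top (a point): on the tube's axis, 44 mm below its mouth: middle of the top of the hidden drive bar, a flat cross bar 6 mm wide and 30 mm long across the axis, at an unknown angle about it (the axes given here do not show that angle). It turns with the drive against light friction (0.15 N m); while the platform is down it cannot turn counterclockwise
- platform (a joint): height of the lift's platform above its lowest position, m: 0 at the start, 0.036 at the upper stop. One full turn of the drive bar clockwise (looking down into the tube) raises it from 0 to 0.036, where the drive stops hard; it stays where it is left
- platform_top (a point): point on top of the platform (steel plate 110 x 110 mm) under the probe; 60 mm above the table when down
- beaker: plain glass beaker, 75 x 68 mm, 82 mm high, 0.1 kg, standing loose on the platform under the probe. Origin: centre of its underside, z up
- crank: loose steel crank, about 0.24 kg. Origin on the shaft axis at the tips of the teeth, z along the shaft away from the teeth; the arm points to -x. From the tips up: teeth to 8 mm; round shaft 30 mm thick to 70 mm; arm from 70 to 80 mm, ending 64 mm from the axis; boss on the axis from 80 to 110 mm; handle 55 mm from the axis
- crank_tip (a point): the crank's origin. Four teeth 8 mm long (5 x 7 mm, 12 mm from the axis, at 45, 135, 225, 315 degrees from x) leave notches at 0 and 90 degrees that take the drive bar with about 9 degrees of play either way. Teeth resting on the bar: tips 44 mm below the tube's mouth; fully home: 52 mm
- crank_boss (a point): on the shaft axis, 98 mm above the tips: the block-shaped boss (20 mm along x, 16 mm along y, 30 mm high), where the crank can be held rigidly across y
- crank_handle (a point): middle of the handle, 55 mm from the shaft axis, 104 mm above the tips: a black round sleeve 18 mm thick, from 82 to 123 mm above the tips, parallel to the shaft, that spins freely on its pin. Left alone in the drive tube, the seated crank may lean up to 6 degrees in the bore
- crank_holder: holder in which the crank stands upright at the start, fixed: grey round foot 88 mm wide with an upright tube (bore 33 mm, outside 42 mm) up to 58 mm above the table; the teeth stand on its floor 12 mm above the table. Origin under the foot
- tape_roll: roll of tape lying flat, 42 mm wide, 18 mm high, loose bystander. Origin under its centre
- dropper: dropper bottle, 33 mm wide, 94 mm high, loose bystander. Origin under its centre
- matchbox: matchbox lying flat, 35 x 52 x 15 mm, loose bystander. Origin under its centre
Mind the look-alikes: they are no part of the job. What is shaped like the crank but yellow is not meant.

How it is judged:
On the way, in this order (a step that is already met when the one before it is completed fails the run):
1. the crank is home on the drive bar in the drive tube (z of crank_tip in the frame of drive_tube between -0.06 and -0.048 m and x of crank_tip in the frame of drive_tube between -0.005 and 0.005 m and y of crank_tip in the frame of drive_tube between -0.005 and 0.005 m and angle between the z axis of crank and the z axis of drive_tube, either way round below 0.17 rad), for 0.2 s.
2. the platform is up at its stop, with the crank seated (all of step 1 and value of joint platform above 0.033 m), for 0.2 s.
At the end, for the whole second after the job is handed in: platform within 3 mm of its upper stop; crank at rest, still home on the bar (teeth 48 mm or more below the mouth, within 5 mm and 10 degrees of the axis); beaker at rest, upright within 9 degrees, within 20 mm of the platform point under the probe (all of step 2 and angle between beaker's own z axis and vertical below 0.15 rad and distance between beaker and platform_top below 0.02 m and linear speed of each of beaker, crank below 0.03 m/s); the robot touches nothing.
It fails at once if the fingers push the platform by hand (contact force between the fingers and platform above 2 N).
It fails at once if the fingers touch the beaker (contact force between the fingers and beaker above 1 N).
It fails at once if the beaker is tipped (angle between beaker's own z axis and vertical above 0.35 rad).
It fails at once if the tape roll, dropper bottle or matchbox is displaced by more than 30 mm (distance of any of tape_roll, dropper, matchbox from where it was at the start of the episode above 0.03 m).
It also fails if it takes over 67 s, if anything falls off the work surface, if the arm or the gripper's body presses on something with over 40 N, if the wrist force passes 120 N, or if a joint passes its speed limit or range.

## Robot

A 6-joint arm with a two-finger parallel gripper is mounted at the origin on a cart in front of the work surface, level with it; the furniture and walls round the work are solid. World frame = base frame: x ahead of the robot, y to its left, z up, the work surface at z = 0. Lengths are in m, angles in rad, forces in N, time in s.
With the tool pointing down it reaches from about 0.375 to 0.925 m from the base axis. Payload 5.7 kg.
Tool frame: the origin (TCP) lies midway between the tips of the shut fingers; the grasp point (between the pads) lies 19 mm behind it; z points along the fingers, y is the line along which they close (so a half turn about z gives the same grasp; the last joint's range is limited). The gripper opens to 85 mm and grips with 20 to 120 N. Pads are 22 mm wide; open, the fingers measure 114 mm over their backs; the gripper's body (76 mm by 85 mm) begins 54 mm behind the grasp point. The pads swing forward as they close: fully open they stand 13 mm farther back than shut.
Start: joints at [-1.233, 0.359, 1.51, -0, 1.272, -0.115], TCP at [0.262, -0.54, 0.231] pointing down, gripper open.
Joint ranges: [-2.97, 2.97], [-1.01, 2.36], [0.21, 2.38], [-0.96, 4.11], [0.2, 2.71], [-2.98, 2.98]. Speed limits (rad/s): [2.39, 2.39, 3.14, 3.14, 3.14, 3.14].

## Interface

Orientations are given as a unit quaternion [w, x, y, z].
In Python, from workcell import monitor, eyes, r gives the robot as it stands. The module is installed in compiled form; this text tells all that it offers.
- The arm moves only by the tool apply_moves, never from a script. Its arguments are lists of equal length, an entry for each row: "slide": the shift along the tool's x, y, z scaled (see below), a list of three; "rot": the turn, a rotation vector about the tool's x, y, z scaled (see below), a list of three. A call has 1 to 10 rows; each row shifts and turns the commanded pose from where the row before left it, along the tool's axes as they then stand; what a row does not reach is not made up. The controller multiplies each number of a shift by 0.025 m and each number of a turn by 0.08 rad. A row lasts 1/12 s, in which the tool goes at most 41.7 mm and 7.16 degrees, less where a joint would pass 70% of its speed; a pose out of reach is approached as far as the arm can. A call with a number of a shift or a turn outside -1 to 1 is refused whole. A call with a gripper value outside its range is refused whole. "grip" is the gripper command: -1 is fully open, 1 is shut, values between are in proportion, set as the call begins (left out, the last holds). The fingers move at their own pace and stop on an object; "newtons" is the grip in N (left out, the last holds). Time passes only in rows, so rows that do not move let the fingers close. It gives the time, the measured TCP pose, the force, the opening and the grip force at its end, in the units of the state.
- monitor.read_state(): the state, without advancing time (a new reading comes with each control period).
- eyes.snapshot(name): name is "scene" or "top" or "wrist"; returns the picture (384x512x3 uint8, blue, green, red); there is no depth.
- eyes.get_calibration(name): a dict with "fx", "fy", "cx", "cy" (pixels), "world_from_camera" (4x4, takes a point from camera to world coordinates); the wrist camera has in their place "hand_eye" (4x4, takes a point from camera to tool coordinates, whose origin is the TCP and whose axes are the flange's). Camera axes: x right, y down, z forward; pixel columns grow to the right and rows downward; lengths in m; the calibration is good to about 2 mm. The wrist camera is an equidistant fisheye: a pixel r from the principal point sees the ray r / f radians off the axis. A picture is of the moment at which its call begins: read the wrist's pose just before it. get_calibration takes no time and is no camera call.
- r.job_done(): hands the job in; it is judged then, once.
The state is a dict: "t": time; "q": joint angles; "joint_velocities": joint speeds; "tau": joint torques, N m; "ee_pos": TCP position; "tool_rot": TCP orientation; "wrist_force": force on the tool from outside, world axes, zero at the start; "moment": the same for the moment, N m; "grip_width": opening from 0.0 (shut) to 1.0 (fully open); "gripper_force": force on a finger pad.
Only numpy, scipy, OpenCV 4.12 (cv2) and the standard library are available. Lean on these libraries where they do the work, as an engineer would, in place of code of your own. Each camera call takes 0.05 s, during which the arm holds its last target. There are 200 camera calls.

## Working session

There is one attempt and no reset: what is moved stays moved. The work goes in short steps, Python scripts to look and compute and a tool call to move; the robot and the scene stay as the last step left them, time stands still between calls to the robot, and variables do not carry over. Pictures are saved under pics/ and viewed, at most 10 in all, crops included, and the job is handed in when it is done.

Besides the shell and the picture viewer there is one more tool, called after ">>>" in YAML: its name, and indented under it one key for each argument. apply_moves: Moves the arm, as the interface text tells. Its arguments: {"type":"object","properties":{"slide":{"type":"array","items":{"type":"array","items":{"type":"number"}}},"rot":{"type":"array","items":{"type":"array","items":{"type":"number"}}},"grip":{"type":"number"},"newtons":{"type":"number"}},"required":["slide","rot"]}

```bash
mkdir -p pics
python3 - <<'E'
from workcell import monitor, eyes, r
import cv2,numpy as np
for n in ("scene","top"):
    cv2.imwrite(f"pics/{n}0.png",cv2.resize(eyes.snapshot(n),(800,600)))
np.set_printoptions(precision=4,suppress=True)
for n in ("scene","top","wrist"): print(n,eyes.get_calibration(n))
print(monitor.read_state())
E
```

```text
scene {'fx': 439.3646954695584, 'fy': 439.3646954695584, 'cx': 248.4579714515978, 'cy': 192.86862048348493, 'world_from_camera': array([[-0.8113, -0.401 ,  0.4253,  0.1436],
       [-0.5843,  0.534 , -0.6111,  0.6392],
       [ 0.018 , -0.7443, -0.6676,  0.7804],
       [ 0.    ,  0.    ,  0.    ,  1.    ]])}
top {'fx': 398.0044456156227, 'fy': 398.0044456156227, 'cx': 253.1417707094374, 'cy': 187.75533419860696, 'world_from_camera': array([[ 0.026 , -0.9982,  0.054 ,  0.5222],
       [-0.9997, -0.0258,  0.0042,  0.0417],
       [-0.0028, -0.0541, -0.9985,  1.199 ],
       [ 0.    ,  0.    ,  0.    ,  1.    ]])}
wrist {'fx': 297.3186396354542, 'fy': 297.3186396354542, 'cx': 255.75308281824053, 'cy': 195.54157944194586, 'hand_eye': array([[-0.0015, -0.9468, -0.3219,  0.0841],
       [ 1.    , -0.0016, -0.0002, -0.0008],
       [-0.0003, -0.3219,  0.9468, -0.1436],
       [ 0.    ,  0.    ,  0.    ,  1.    ]])}
{'t': 0.1, 'q': array([-1.2331,  0.3594,  1.5113, -0.    ,  1.2725, -0.1151]), 'joint_velocities': array([-0.0003, -0.0018, -0.0052, -0.0003, -0.0006,  0.0004]), 'tau': array([  0.0003, -52.8654, -27.9352,   0.    ,   0.005 ,  -0.    ]), 'ee_pos': array([ 0.2623, -0.539 ,  0.2305]), 'tool_rot': array([-0.0008,  0.9745,  0.2245, -0.0001]), 'wrist_force': array([ 0.4479, -0.7528, -0.1139]), 'moment': array([-0.0153, -0.0501,  0.0444]), 'gripper_force': 0.0, 'grip_width': 0.9974861226468175}
```

View pics/scene0.png

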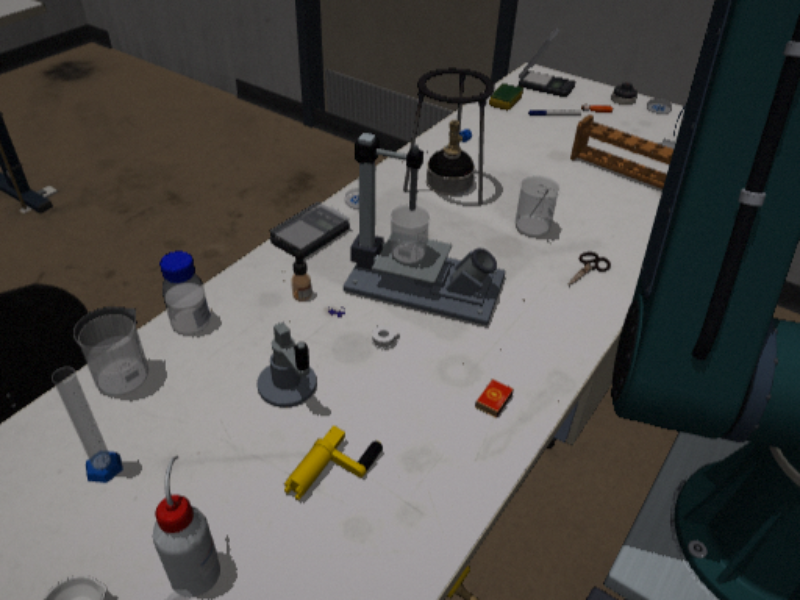

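View pics/top0.png

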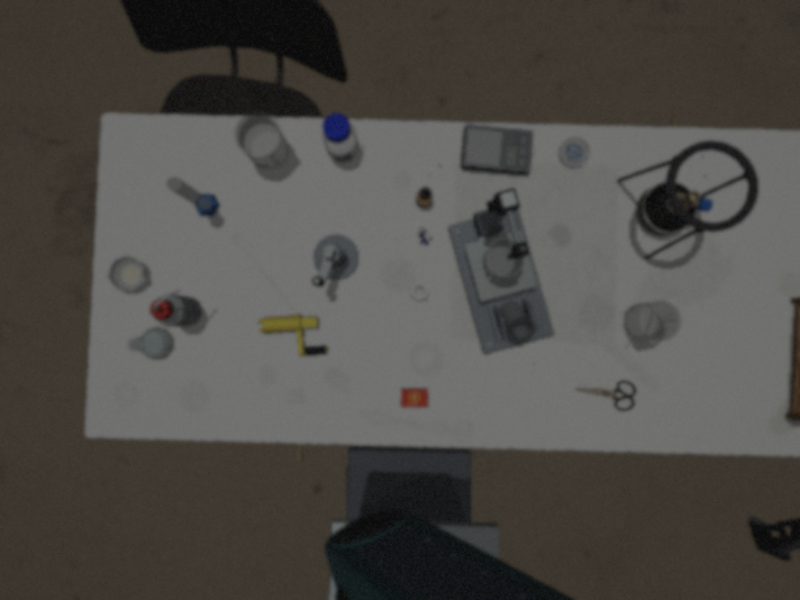

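```bash
cat > h.py <<'E'
from workcell import monitor, eyes, r
import cv2,numpy as np
from scipy.spatial.transform import Rotation as R
np.set_printoptions(precision=4,suppress=True)
def ray(n,u,v):
    c=eyes.get_calibration(n);T=c["world_from_camera"]
    d=T[:3,:3]@np.array([(u-c["cx"])/c["fx"],(v-c["cy"])/c["fy"],1]);return T[:3,3],d
def onz(n,u,v,z):
    o,d=ray(n,u,v);return (o+d*(z-o[2])/d[2])
def proj(n,p):
    c=eyes.get_calibration(n);T=c["world_from_camera"];q=T[:3,:3].T@(np.asarray(p)-T[:3,3])
    return np.array([c["cx"]+c["fx"]*q[0]/q[2],c["cy"]+c["fy"]*q[1]/q[2]])
def wproj(p,s):
    c=eyes.get_calibration("wrist");H=c["hand_eye"];w,x,y,z=s["tool_rot"]
    t=R.from_quat([x,y,z,w]).as_matrix().T@(np.asarray(p)-s["ee_pos"])
    q=H[:3,:3].T@(t-H[:3,3]);th=np.arctan2(np.hypot(q[0],q[1]),q[2]);rr=c["fx"]*th
    return np.array([c["cx"],c["cy"]])+rr*q[:2]/np.hypot(q[0],q[1])
E
python3 - <<'E'
from h import *
ims={n:eyes.snapshot(n) for n in("scene","top")}
for n in ims: cv2.imwrite(f"pics/raw_{n}.png",ims[n])
def crop(n,u,v,w,h,s):
    c=ims[n][v:v+h,u:u+w]; c=cv2.convertScaleAbs(c,alpha=1.5)
    return cv2.resize(c,None,fx=s,fy=s,interpolation=cv2.INTER_CUBIC)
C=np.zeros((600,800,3),np.uint8)
a=crop("top",280,115,80,120,5);C[:600,:400]=a
b=crop("top",190,140,50,60,5);C[:300,400:650]=b
d=crop("scene",215,150,110,60,3.6)[:216,:396];C[310:310+d.shape[0],400:400+d.shape[1]]=d
e=crop("scene",160,200,48,65,3)[:200];C[100:295,652:796]=e
cv2.imwrite("pics/c1.png",C)
E
```

```text
(no output)
```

View pics/c1.png

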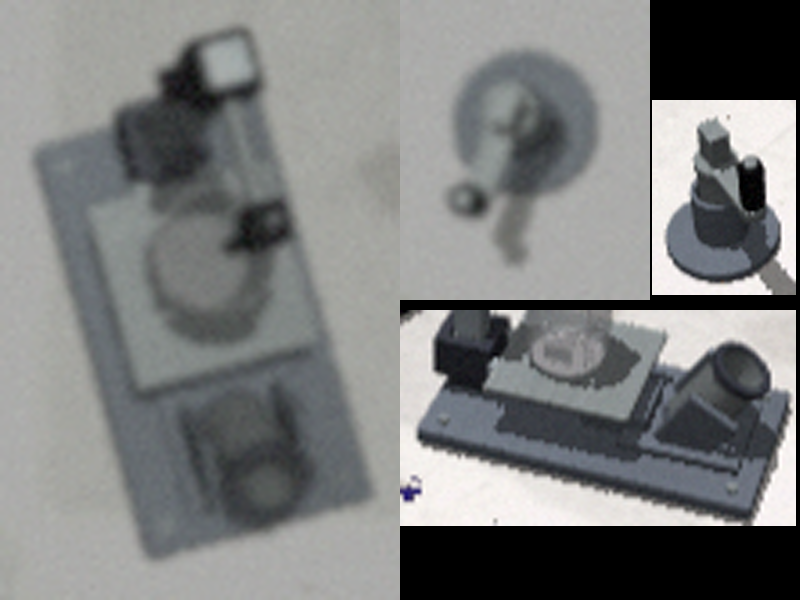

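Run:
```python
from h import *
T=lambda x,y,z,u0=280,v0=115:onz("top",u0+x/5-.4,v0+y/5-.4,z)
cor=[T(*p,.012) for p in [(35,155),(148,560),(373,495)]]
print(cor, np.linalg.norm(cor[0]-cor[1]),np.linalg.norm(cor[2]-cor[1]))
ax=cor[0]-cor[1];yaw=np.arctan2(ax[1],ax[0]);ay=cor[2]-cor[1];print("yaw",yaw,np.arctan2(ay[1],ay[0])+np.pi/2)
c=(cor[0]+cor[2])/2;print("centre",c)
print("mouth",T(268,482,.085), "lift-derived", c[:2]-.089*np.array([np.cos(yaw),np.sin(yaw)]))
print("mouth scene",onz("scene",215+(740-400)/3.6,150+(371-310)/3.6,.085))
H=lambda x,y,z:T(x-400,y,z,190,140)
print("foot",H(525,122,.006),"handle",H(466,198,.135),"bosstop",H(512,106,.122))
S=lambda x,y,z:onz("scene",160+(x-652)/3-.3,200+(y-100)/3-.3,z)
print("scene: foot",S(723,235,.006),"boss",S(713,131,.122),"handletop",S(752,162,.135))
for p in [(424,197,.09),(424,197,0.0),(419,294,.018),(414,398,.015)]: print(onz("top",p[0]*.64,p[1]*.64,p[2]))
```

```text
[array([ 0.7157, -0.0504,  0.012 ]), array([ 0.4752, -0.1227,  0.012 ]), array([ 0.5172, -0.2558,  0.012 ])] 0.25115246830308685 0.13950257832128649
yaw 0.29194604417852 0.30588348774315266
centre [ 0.6164 -0.1531  0.012 ]
mouth [ 0.5232 -0.1788  0.085 ] lift-derived [ 0.5312 -0.1787]
mouth scene [ 0.5201 -0.171   0.085 ]
foot [0.6553 0.1647 0.006 ] handle [0.5992 0.1817 0.135 ] bosstop [0.6509 0.16   0.122 ]
scene: foot [0.6525 0.1677 0.006 ] boss [0.6481 0.1693 0.122 ] handletop [0.5963 0.1852 0.135 ]
[ 0.7572 -0.0003  0.09  ]
[ 0.7763 -0.0038  0.    ]
[0.586 0.002 0.018]
[0.3892 0.0067 0.015 ]
```

```bash
cat >> h.py <<'E'
from scipy.spatial.transform import Slerp
def cur():
    s=monitor.read_state();w,x,y,z=s["tool_rot"];return s["ee_pos"],R.from_quat([x,y,z,w])
def axes(xdir,z):
    z=np.array(z)/np.linalg.norm(z);x=np.array(xdir)-np.dot(xdir,z)*z;x/=np.linalg.norm(x)
    return R.from_matrix(np.c_[x,np.cross(z,x),z])
def plan(pos,rot,n,start=None):
    p0,r0=start or cur();S=Slerp([0,1],R.concatenate([r0,rot]));p,q=np.array(p0),r0
    sl,ro=[],[]
    for i in range(1,n+1):
        t=p0+(np.array(pos)-p0)*i/n; a=np.round(q.inv().apply(t-p)/.025,2)
        b=np.round((q.inv()*S(i/n)).as_rotvec()/.08,2)
        p=p+q.apply(a*.025);q=q*R.from_rotvec(b*.08);sl.append(a.tolist());ro.append(b.tolist())
    for i in range(0,n,10): print("slide",sl[i:i+10],"\nrot",ro[i:i+10])
    return p,q
E
python3 - <<'E'
from h import *
plan([.652,.166,.26],axes([np.cos(2.858),np.sin(2.858),0],[0,0,-1]),36)
E
```

```text
slide [[0.73, -0.52, -0.03], [0.77, -0.46, -0.03], [0.79, -0.41, -0.04], [0.82, -0.36, -0.03], [0.84, -0.31, -0.03], [0.86, -0.24, -0.03], [0.88, -0.19, -0.03], [0.88, -0.13, -0.03], [0.9, -0.07, -0.04], [0.89, -0.01, -0.03]] 
rot [[-0.0, -0.0, -0.84], [-0.0, -0.0, -0.83], [-0.0, -0.0, -0.84], [-0.0, -0.0, -0.83], [-0.0, -0.0, -0.84], [-0.0, -0.0, -0.83], [-0.0, -0.0, -0.84], [-0.0, -0.0, -0.83], [0.0, -0.0, -0.84], [0.0, -0.01, -0.83]]
slide [[0.9, 0.05, -0.03], [0.88, 0.11, -0.03], [0.88, 0.17, -0.04], [0.87, 0.22, -0.03], [0.85, 0.29, -0.03], [0.83, 0.34, -0.03], [0.8, 0.39, -0.04], [0.78, 0.45, -0.03], [0.74, 0.49, -0.03], [0.71, 0.55, -0.03]] 
rot [[-0.0, 0.0, -0.84], [-0.0, 0.0, -0.83], [-0.0, 0.0, -0.84], [-0.0, 0.0, -0.83], [-0.0, 0.0, -0.84], [-0.0, 0.0, -0.83], [-0.0, 0.0, -0.84], [-0.0, 0.0, -0.83], [-0.0, -0.0, -0.84], [-0.0, -0.0, -0.83]]
slide [[0.67, 0.59, -0.04], [0.63, 0.64, -0.03], [0.59, 0.67, -0.03], [0.54, 0.72, -0.03], [0.49, 0.75, -0.04], [0.44, 0.78, -0.03], [0.39, 0.8, -0.03], [0.33, 0.83, -0.03], [0.27, 0.86, -0.04], [0.22, 0.86, -0.03]] 
rot [[-0.0, -0.0, -0.84], [-0.0, -0.0, -0.83], [-0.0, -0.0, -0.84], [-0.0, -0.0, -0.83], [-0.0, -0.0, -0.84], [-0.0, -0.0, -0.83], [-0.0, -0.01, -0.84], [-0.0, 0.0, -0.83], [-0.0, 0.0, -0.84], [-0.0, 0.0, -0.83]]
slide [[0.16, 0.89, -0.03], [0.1, 0.88, -0.03], [0.04, 0.9, -0.04], [-0.01, 0.89, -0.03], [-0.08, 0.9, -0.03], [-0.14, 0.88, -0.04]] 
rot [[-0.0, 0.0, -0.84], [-0.0, 0.0, -0.83], [-0.0, 0.0, -0.84], [-0.0, -0.0, -0.83], [-0.0, -0.0, -0.84], [-0.0, -0.0, -0.83]]
```

>>> apply_moves:
  slide:
    - [0.73,-0.52,-0.03]
    - [0.77,-0.46,-0.03]
    - [0.79,-0.41,-0.03]
    - [0.82,-0.36,-0.03]
    - [0.84,-0.31,-0.03]
    - [0.86,-0.24,-0.03]
    - [0.88,-0.19,-0.03]
    - [0.88,-0.13,-0.03]
    - [0.9,-0.07,-0.03]
    - [0.89,-0.01,-0.03]
  rot:
    - [0,0,-0.84]
    - [0,0,-0.83]
    - [0,0,-0.84]
    - [0,0,-0.83]
    - [0,0,-0.84]
    - [0,0,-0.83]
    - [0,0,-0.84]
    - [0,0,-0.83]
    - [0,0,-0.84]
    - [0,0,-0.83]
  grip: -1
  newtons: 80

```text
t: 1.03
ee_pos: [0.371, -0.3425, 0.2387]
tool_rot: [-0.0, 0.846, 0.533, 0.0]
wrist_force: [0.5, 0.2, -0.2]
grip_width: 0.998
gripper_force: 0.0
```

>>> apply_moves:
  slide:
    - [0.9,0.05,-0.03]
    - [0.88,0.11,-0.03]
    - [0.88,0.17,-0.03]
    - [0.87,0.22,-0.03]
    - [0.85,0.29,-0.03]
    - [0.83,0.34,-0.03]
    - [0.8,0.39,-0.03]
    - [0.78,0.45,-0.03]
    - [0.74,0.49,-0.03]
    - [0.71,0.55,-0.03]
  rot:
    - [0,0,-0.84]
    - [0,0,-0.83]
    - [0,0,-0.84]
    - [0,0,-0.83]
    - [0,0,-0.84]
    - [0,0,-0.83]
    - [0,0,-0.84]
    - [0,0,-0.83]
    - [0,0,-0.84]
    - [0,0,-0.83]

```text
t: 1.87
ee_pos: [0.4792, -0.1467, 0.2463]
tool_rot: [-0.0, 0.625, 0.781, -0.0]
wrist_force: [0.3, 0.2, -1.0]
grip_width: 1.002
gripper_force: 0.0
```

>>> apply_moves:
  slide:
    - [0.67,0.59,-0.03]
    - [0.63,0.64,-0.03]
    - [0.59,0.67,-0.03]
    - [0.54,0.72,-0.03]
    - [0.49,0.75,-0.03]
    - [0.44,0.78,-0.03]
    - [0.39,0.8,-0.03]
    - [0.33,0.83,-0.03]
    - [0.27,0.86,-0.03]
    - [0.22,0.86,-0.03]
  rot:
    - [0,0,-0.84]
    - [0,0,-0.83]
    - [0,0,-0.84]
    - [0,0,-0.83]
    - [0,0,-0.84]
    - [0,0,-0.83]
    - [0,0,-0.84]
    - [0,0,-0.83]
    - [0,0,-0.84]
    - [0,0,-0.83]

```text
t: 2.7
ee_pos: [0.5874, 0.0491, 0.2536]
tool_rot: [-0.0, 0.334, 0.943, -0.0]
wrist_force: [-0.1, -1.0, -0.3]
grip_width: 1.0
gripper_force: 0.0
```

>>> apply_moves:
  slide:
    - [0.16,0.89,-0.03]
    - [0.1,0.88,-0.03]
    - [0.04,0.9,-0.03]
    - [-0.01,0.89,-0.03]
    - [-0.08,0.9,-0.03]
    - [-0.14,0.88,-0.03]
    - [0,0,0]
  rot:
    - [0,0,-0.84]
    - [0,0,-0.83]
    - [0,0,-0.84]
    - [0,0,-0.83]
    - [0,0,-0.84]
    - [0,0,-0.83]
    - [0,0,0]

```text
t: 3.28
ee_pos: [0.6538, 0.1692, 0.258]
tool_rot: [0.0, 0.139, 0.99, 0.001]
wrist_force: [-0.6, -0.3, 0.2]
grip_width: 1.004
gripper_force: 0.0
```

Run:
```python
from h import *
s=monitor.read_state();print(s["ee_pos"],s["q"],cur()[1].as_matrix())
im=eyes.snapshot("wrist");cv2.imwrite("pics/w1.png",cv2.resize(im,(800,600)))
print([wproj(p,s)*1.5625 for p in [(.652,.166,.122),(.652,.166,.012),(.598,.183,.135)]])
```

```text
[0.6538 0.1692 0.258 ] [ 0.15    0.4469  1.3012  0.002   1.3919 -1.1426] [[-0.9615  0.2749  0.0013]
 [ 0.2749  0.9615  0.0021]
 [-0.0007  0.0024 -1.    ]]
[array([391.5508, 285.3803]), array([393.4792, 249.3565]), array([393.2771, 196.8946])]
```

View pics/w1.png

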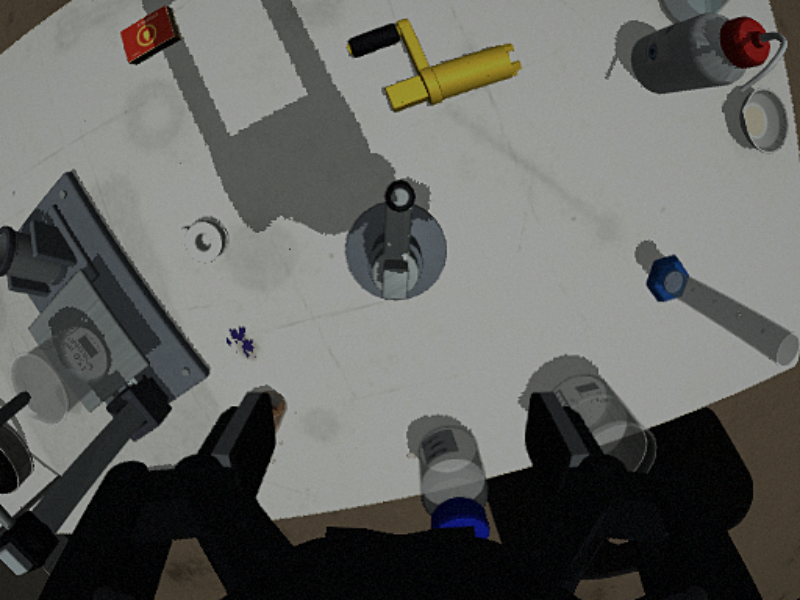

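>>> apply_moves:
  slide:
    - [0.03,-0.04,0.81]
    - [0,0,0.81]
    - [0,0,0.81]
    - [0,0,0.81]
    - [0,0,0.81]
    - [0,0,0.81]
    - [0,0,0.81]
    - [0,0,0.81]
    - [0,0,0]
    - [0,0,0]
  rot:
    - [0,0,0.25]
    - [0,0,0]
    - [0,0,0]
    - [0,0,0]
    - [0,0,0]
    - [0,0,0]
    - [0,0,0]
    - [0,0,0]
    - [0,0,0]
    - [0,0,0]

```text
t: 4.17
ee_pos: [0.6496, 0.1639, 0.0953]
tool_rot: [-0.002, 0.152, 0.988, -0.001]
wrist_force: [-0.3, -0.3, 0.5]
grip_width: 0.997
gripper_force: 0.0
```

>>> apply_moves:
  slide:
    - [0,0,0]
    - [0,0,0]
    - [0,0,0]
    - [0,0,0]
    - [0,0,0]
    - [0,0,0]
    - [0,0,0]
    - [0,0,0]
  rot:
    - [0,0,0]
    - [0,0,0]
    - [0,0,0]
    - [0,0,0]
    - [0,0,0]
    - [0,0,0]
    - [0,0,0]
    - [0,0,0]
  grip: 1

```text
t: 4.83
ee_pos: [0.6519, 0.165, 0.0971]
tool_rot: [0.001, 0.151, 0.988, 0.0]
wrist_force: [0.3, 0.3, 4.8]
grip_width: 0.17
gripper_force: 78.3
```

```bash
cat >> h.py <<'E'
PSI=.3
xl=np.array([np.cos(PSI),np.sin(PSI),0]);d=np.array([0,0,1])*np.cos(np.pi/6)-.5*xl
E
python3 - <<'E'
from h import *
p,q=cur();p=p+[0,0,.12];R1=axes(-xl,-d)
plan(np.array([.524,-.177,.085])+.185*d,R1,20,(p,q))
E
```

```text
slide [[0.19, -0.83, -0.06], [0.22, -0.83, -0.07], [0.23, -0.82, -0.08], [0.26, -0.81, -0.09], [0.28, -0.81, -0.11], [0.3, -0.79, -0.12], [0.32, -0.79, -0.13], [0.34, -0.77, -0.15], [0.36, -0.76, -0.17], [0.38, -0.75, -0.18]] 
rot [[-0.1, -0.32, -0.37], [-0.1, -0.31, -0.37], [-0.1, -0.32, -0.37], [-0.09, -0.31, -0.36], [-0.1, -0.32, -0.37], [-0.1, -0.32, -0.37], [-0.1, -0.31, -0.37], [-0.1, -0.32, -0.37], [-0.1, -0.31, -0.37], [-0.1, -0.32, -0.37]]
slide [[0.39, -0.74, -0.19], [0.42, -0.72, -0.21], [0.42, -0.71, -0.23], [0.44, -0.69, -0.24], [0.46, -0.68, -0.26], [0.46, -0.67, -0.28], [0.48, -0.64, -0.29], [0.49, -0.63, -0.32], [0.51, -0.62, -0.32], [0.51, -0.59, -0.35]] 
rot [[-0.09, -0.32, -0.37], [-0.1, -0.31, -0.36], [-0.1, -0.32, -0.37], [-0.1, -0.32, -0.37], [-0.1, -0.31, -0.37], [-0.1, -0.32, -0.37], [-0.1, -0.31, -0.37], [-0.1, -0.32, -0.37], [-0.09, -0.32, -0.36], [-0.1, -0.31, -0.37]]
```

>>> apply_moves:
  slide:
    - [0,0,-0.4]
    - [0,0,-0.8]
    - [0,0,-0.8]
    - [0,0,-0.8]
    - [0,0,-0.8]
    - [0,0,-0.8]
    - [0,0,-0.4]
    - [0,0,0]
  rot:
    - [0,0,0]
    - [0,0,0]
    - [0,0,0]
    - [0,0,0]
    - [0,0,0]
    - [0,0,0]
    - [0,0,0]
    - [0,0,0]

```text
t: 5.5
ee_pos: [0.6523, 0.1651, 0.2191]
tool_rot: [0.002, 0.151, 0.988, 0.001]
wrist_force: [0.6, -0.3, -1.7]
grip_width: 0.171
gripper_force: 78.8
```

>>> apply_moves:
  slide:
    - [0.19,-0.83,-0.06]
    - [0.22,-0.83,-0.07]
    - [0.23,-0.82,-0.08]
    - [0.26,-0.81,-0.09]
    - [0.28,-0.81,-0.11]
    - [0.3,-0.79,-0.12]
    - [0.32,-0.79,-0.13]
    - [0.34,-0.77,-0.15]
    - [0.36,-0.76,-0.17]
    - [0.38,-0.75,-0.18]
  rot:
    - [-0.1,-0.32,-0.37]
    - [-0.1,-0.31,-0.37]
    - [-0.1,-0.32,-0.37]
    - [-0.1,-0.31,-0.36]
    - [-0.1,-0.32,-0.37]
    - [-0.1,-0.32,-0.37]
    - [-0.1,-0.31,-0.37]
    - [-0.1,-0.32,-0.37]
    - [-0.1,-0.31,-0.37]
    - [-0.1,-0.32,-0.37]

```text
t: 6.33
ee_pos: [0.5409, -0.0202, 0.229]
tool_rot: [0.129, 0.003, 0.991, 0.021]
wrist_force: [-0.1, -1.2, -1.8]
grip_width: 0.171
gripper_force: 78.8
```

>>> apply_moves:
  slide:
    - [0.39,-0.74,-0.19]
    - [0.42,-0.72,-0.21]
    - [0.42,-0.71,-0.23]
    - [0.44,-0.69,-0.24]
    - [0.46,-0.68,-0.26]
    - [0.46,-0.67,-0.28]
    - [0.48,-0.64,-0.29]
    - [0.49,-0.63,-0.32]
    - [0.51,-0.62,-0.32]
    - [0.51,-0.59,-0.35]
  rot:
    - [-0.1,-0.32,-0.37]
    - [-0.1,-0.31,-0.36]
    - [-0.1,-0.32,-0.37]
    - [-0.1,-0.32,-0.37]
    - [-0.1,-0.31,-0.37]
    - [-0.1,-0.32,-0.37]
    - [-0.1,-0.31,-0.37]
    - [-0.1,-0.32,-0.37]
    - [-0.1,-0.32,-0.36]
    - [-0.1,-0.31,-0.37]

```text
t: 7.17
ee_pos: [0.4496, -0.1898, 0.2576]
tool_rot: [0.233, -0.127, 0.963, 0.037]
wrist_force: [0.6, -0.1, -2.4]
grip_width: 0.169
gripper_force: 78.7
```

>>> apply_moves:
  slide:
    - [0,0,0]
    - [0,0,0]
    - [0,0,0]
  rot:
    - [0,0,0]
    - [0,0,0]
    - [0,0,0]

```text
t: 7.42
ee_pos: [0.4521, -0.1885, 0.2591]
tool_rot: [0.234, -0.131, 0.963, 0.035]
wrist_force: [0.1, 1.4, -2.3]
grip_width: 0.17
gripper_force: 78.8
```

Run:
```python
from h import *
s=monitor.read_state();p,q=cur();print(p,s["q"],q.as_matrix()[:,2],-d,q.as_matrix()[:,0])
w=eyes.snapshot("wrist");sc=eyes.snapshot("scene");tp=eyes.snapshot("top")
for n,i in(("w",w),("s",sc),("t",tp)): cv2.imwrite(f"pics/raw2{n}.png",i)
C=np.zeros((600,800,3),np.uint8)
rs=lambda i,f:cv2.resize(cv2.convertScaleAbs(i,alpha=1.5),None,fx=f,fy=f,interpolation=cv2.INTER_CUBIC)
C[:300,:400]=rs(w,1)[40:340,56:456]
C[:300,400:800]=rs(sc[110:210,240:373],3)[:300,:399:1] if 0 else cv2.resize(rs(sc[110:210,240:373],3),(400,300))
C[300:600,:400]=cv2.resize(rs(w[60:285,106:406],1),(400,300)) if 0 else cv2.resize(rs(w[20:170,180:380],2),(400,300))
C[300:600,400:800]=cv2.resize(rs(tp[155:230,280:380],4),(400,300))
cv2.imwrite("pics/c2.png",C)
for m in [(.524,-.177,.085)]: print(wproj(m,s),proj("scene",m),proj("top",m))
tip=p-.085*q.as_matrix()[:,2];
```

```text
[ 0.4521 -0.1885  0.2591] [-0.8746  0.0365  1.9768  0.5272  0.9928 -2.9792] [ 0.4411  0.1292 -0.8881] [ 0.4777  0.1478 -0.866 ] [-0.8561 -0.2363 -0.4596]
[246.9626 156.648 ] [309.2985 165.2056] [332.5635 210.7027]
```

View pics/c2.png

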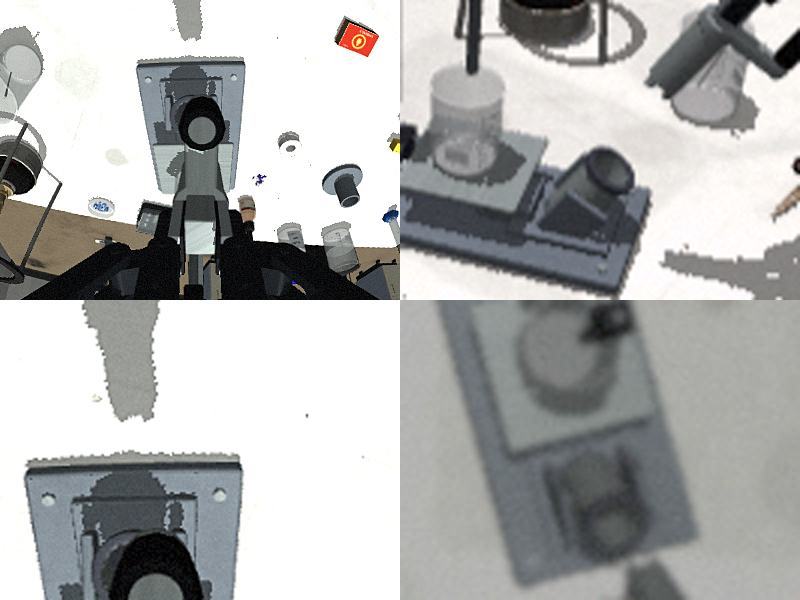

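```bash
cat >> h.py <<'E'
def wray(u,v,s):
    c=eyes.get_calibration("wrist");H=c["hand_eye"];w,x,y,z=s["tool_rot"];Q=R.from_quat([x,y,z,w]).as_matrix()
    a=np.array([u-c["cx"],v-c["cy"]]);rr=np.hypot(*a);th=rr/c["fx"];k=np.r_[a/rr*np.sin(th),np.cos(th)]
    return s["ee_pos"]+Q@H[:3,3],Q@H[:3,:3]@k
def won(u,v,z,s):
    o,k=wray(u,v,s);return o+k*(z-o[2])/k[2]
E
python3 - <<'E'
from h import *
s=monitor.read_state()
a,b=won(192.5,102,.012,s),won(301.5,98.5,.012,s);print(a,b,np.linalg.norm(a-b));e=a-b
yaw=np.arctan2(e[1],e[0])+np.pi/2;print("yaw",yaw)
X=np.array([np.cos(yaw),np.sin(yaw),0]);print("mouth",(a+b)/2+X*(.1275-.089))
a,b=won(204,118.5,.012,s),won(291,117,.012,s);e=a-b;print(a,b,np.arctan2(e[1],e[0])+np.pi/2,(a+b)/2)
# scene ellipse overlay
im=cv2.imread("pics/raw2s.png");t=cv2.imread("pics/raw2t.png")
print("scene mouth",onz("scene",240+207/3.0075,110+172/3,.085))
R2=axes(-xl,-d)*R.from_rotvec([0,0,.75])
p,q=plan(np.array([.522,-.177,.085])+.185*d,R2,12)
plan(np.array([.522,-.177,.085])+.11*d,R2,4,(p,q))
E
```

```text
[ 0.5114 -0.2535  0.012 ] [ 0.4707 -0.121   0.012 ] 0.13857991520273621
yaw 0.2984941123815221
mouth [ 0.5279 -0.1759  0.012 ]
[ 0.5328 -0.2346  0.012 ] [ 0.5008 -0.1246  0.012 ] 0.28307088248247325 [ 0.5168 -0.1796  0.012 ]
scene mouth [ 0.5206 -0.1687  0.085 ]
slide [[0.09, -0.03, 0.01], [0.08, -0.04, 0.0], [0.09, -0.05, 0.01], [0.08, -0.05, 0.01], [0.07, -0.05, 0.0], [0.08, -0.06, 0.01], [0.07, -0.07, 0.0], [0.06, -0.07, 0.01], [0.06, -0.07, 0.0], [0.06, -0.07, 0.01]] 
rot [[-0.03, -0.04, 0.75], [-0.02, -0.04, 0.76], [-0.03, -0.05, 0.75], [-0.02, -0.04, 0.75], [-0.03, -0.04, 0.76], [-0.02, -0.04, 0.75], [-0.03, -0.05, 0.76], [-0.02, -0.04, 0.75], [-0.03, -0.04, 0.75], [-0.02, -0.04, 0.76]]
slide [[0.05, -0.08, 0.0], [0.05, -0.08, 0.01]] 
rot [[-0.03, -0.05, 0.75], [-0.02, -0.04, 0.75]]
slide [[0.0, -0.0, 0.75], [0.0, -0.0, 0.75], [0.0, -0.0, 0.75], [0.0, -0.0, 0.75]] 
rot [[-0.0, 0.0, 0.0], [-0.0, 0.0, 0.0], [-0.0, 0.0, 0.0], [-0.0, 0.0, 0.0]]
```

>>> apply_moves:
  slide:
    - [0.09,-0.03,0.01]
    - [0.08,-0.04,0.0]
    - [0.09,-0.05,0.01]
    - [0.08,-0.05,0.01]
    - [0.07,-0.05,0.0]
    - [0.08,-0.06,0.01]
    - [0.07,-0.07,0.0]
    - [0.06,-0.07,0.01]
    - [0.06,-0.07,0.0]
    - [0.06,-0.07,0.01]
  rot:
    - [-0.03,-0.04,0.75]
    - [-0.02,-0.04,0.76]
    - [-0.03,-0.05,0.75]
    - [-0.02,-0.04,0.75]
    - [-0.03,-0.04,0.76]
    - [-0.02,-0.04,0.75]
    - [-0.03,-0.05,0.76]
    - [-0.02,-0.04,0.75]
    - [-0.03,-0.04,0.75]
    - [-0.02,-0.04,0.76]

```text
t: 8.4
ee_pos: [0.4371, -0.2023, 0.248]
tool_rot: [0.228, 0.16, 0.954, 0.115]
wrist_force: [-1.5, -0.3, -1.9]
grip_width: 0.169
gripper_force: 78.7
```

>>> apply_moves:
  slide:
    - [0.05,-0.08,0.0]
    - [0.05,-0.08,0.01]
    - [0,0,0]
    - [0,0,0]
  rot:
    - [-0.03,-0.05,0.75]
    - [-0.02,-0.04,0.75]
    - [0,0,0]
    - [0,0,0]

```text
t: 8.73
ee_pos: [0.4341, -0.2051, 0.2457]
tool_rot: [0.225, 0.215, 0.942, 0.129]
wrist_force: [1.0, 0.4, -2.4]
grip_width: 0.171
gripper_force: 78.8
```

Run:
```python
from h import *
s=monitor.read_state();p,q=cur();print(s["q"])
R2=axes(-xl,-d)*R.from_rotvec([0,0,.75])
plan(np.array([.522,-.177,.085])+.11*d,R2,4)
```

```text
[-0.9832  0.0539  2.0228  0.6087  0.9943 -2.4264]
slide [[0.01, 0.0, 0.75], [0.01, 0.01, 0.76], [0.01, 0.0, 0.75], [0.01, 0.0, 0.75]] 
rot [[-0.0, 0.0, 0.01], [-0.01, 0.01, 0.0], [0.0, 0.0, 0.01], [-0.0, 0.01, 0.0]]
```

>>> apply_moves:
  slide:
    - [0,0,0.75]
    - [0,0,0.75]
    - [0,0,0.75]
    - [0,0,0.75]
    - [0,0,0]
    - [0,0,0]
    - [0,0,0]
  rot:
    - [0,0,0]
    - [0,0,0]
    - [0,0,0]
    - [0,0,0]
    - [0,0,0]
    - [0,0,0]
    - [0,0,0]

```text
t: 9.32
ee_pos: [0.4702, -0.1947, 0.1817]
tool_rot: [0.225, 0.215, 0.942, 0.129]
wrist_force: [0.1, 0.3, -1.6]
grip_width: 0.177
gripper_force: 78.8
```

Run:
```python
from h import *
s=monitor.read_state();p,q=cur();print(p,s["q"]);z=q.as_matrix()[:,2];tip=p+.085*z
def rs(n,u,v,w,h,f,over):
    i=cv2.convertScaleAbs(cv2.imread(f"pics/raw3{n}.png")[v:v+h,u:u+w],alpha=1.6)
    i=cv2.resize(i,None,fx=f,fy=f,interpolation=cv2.INTER_CUBIC)
    return i
for n in("scene","top","wrist"): cv2.imwrite(f"pics/raw3{n}.png",eyes.snapshot(n))
C=np.zeros((600,800,3),np.uint8)
C[:300,:400]=rs("scene",270,120,80,60,5,0)
C[:300,400:]=rs("top",290,175,80,60,5,0)
C[300:,:400]=rs("wrist",156,60,200,150,2,0)
xt=np.cross(z,[0,0,1.]);xt/=np.linalg.norm(xt);yt=np.cross(z,xt)
m=np.array([.524,-.177,.085])
i=rs("scene",270,120,80,60,5,0);j=rs("top",290,175,80,60,5,0)
for c0,rad,col in((m,.024,(0,0,255)),(m,.017,(0,0,255)),(tip,.015,(0,255,0)),(tip-.07*z,.015,(0,255,0))):
    for a in np.linspace(0,6.28,40):
        P=c0+rad*(np.cos(a)*xt+np.sin(a)*yt)
        for im,n,o in((i,"scene",(270,120)),(j,"top",(290,175))):
            uv=((proj(n,P)-o+.4)*5).astype(int);cv2.circle(im,tuple(map(int,uv)),1,col,-1)
C[300:,400:]=i
cv2.imwrite("pics/c3.png",C);cv2.imwrite("pics/c3b.png",j)
```

```text
[ 0.4702 -0.1947  0.1817] [-0.8875  0.1882  2.0727  0.7032  0.7994 -2.4896]
```

View pics/c3.png

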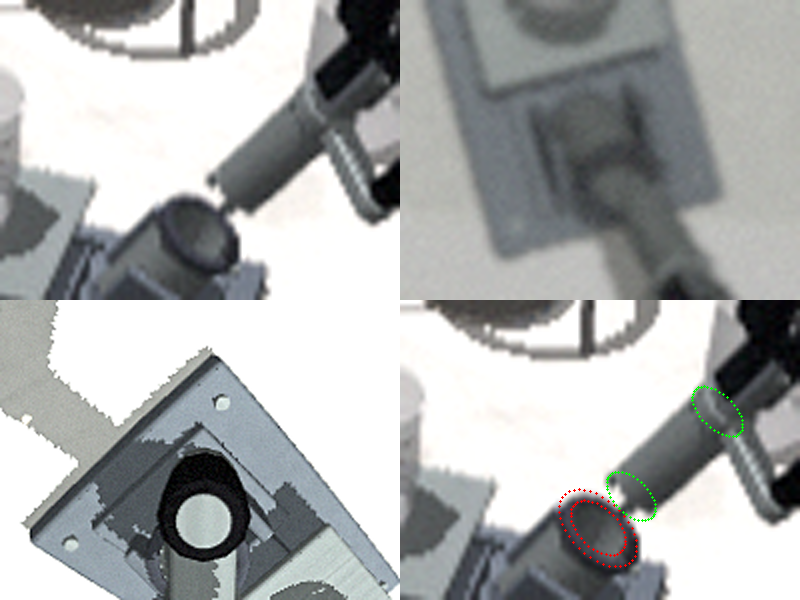

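Run:
```python
from h import *
p,q=cur();z=q.as_matrix()[:,2];tip=p+.085*z
C=np.zeros((600,800,3),np.uint8)
m=np.array([.522,-.177,.085]);xt=np.cross(-d,[0,0,1.]);xt/=np.linalg.norm(xt);yt=np.cross(-d,xt)
for k,(n,u,v) in enumerate((("scene",295,130),("top",305,185))):
    f=10 if k==0 else 8; w,h=(40,60) if k==0 else (50,75)
    i=cv2.resize(cv2.convertScaleAbs(cv2.imread(f"pics/raw3{n}.png")[v:v+h,u:u+w],alpha=1.8),None,fx=f,fy=f,interpolation=cv2.INTER_CUBIC)
    for P in [m+.024*(np.cos(a)*xt+np.sin(a)*yt) for a in np.linspace(0,6.28,30)]+[m]:
        cv2.circle(i,tuple(map(int,(proj(n,P)-(u,v)+.5)*f)),1,(0,0,255),-1)
    for t in (0,.02,.04,.06):
        cv2.circle(i,tuple(map(int,(proj(n,tip-t*z)-(u,v)+.5)*f)),2,(0,255,0),-1)
    C[:,400*k:400*k+400]=i
cv2.imwrite("pics/c4.png",C)
```

```text
(no output)
```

View pics/c4.png

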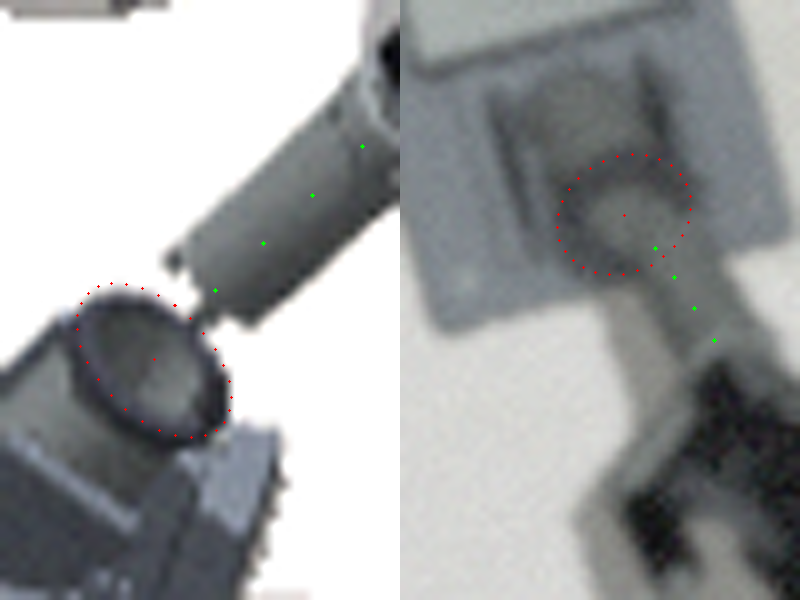

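>>> apply_moves:
  slide:
    - [0.18,0,0]
    - [0,0,0.3]
    - [0,0,0.3]
    - [0,0,0.2]
    - [0,0,0.1]
    - [0,0,0.1]
    - [0,0,0]
  rot:
    - [0,0,0]
    - [0,0,0]
    - [0,0,0]
    - [0,0,0]
    - [0,0,0]
    - [0,0,0]
    - [0,0,0]

```text
t: 10.05
ee_pos: [0.4785, -0.1888, 0.1572]
tool_rot: [0.224, 0.216, 0.941, 0.129]
wrist_force: [0.1, -0.7, -2.5]
grip_width: 0.176
gripper_force: 78.9
```

>>> apply_moves:
  slide:
    - [0,0,0.12]
    - [0,0,0.12]
    - [0,0,0.12]
    - [0,0,0]
  rot:
    - [0,0,0]
    - [0,0,0]
    - [0,0,0]
    - [0,0,0]

```text
t: 10.38
ee_pos: [0.483, -0.1879, 0.1498]
tool_rot: [0.225, 0.216, 0.941, 0.129]
wrist_force: [0.4, 0.0, -2.3]
grip_width: 0.173
gripper_force: 78.8
```

>>> apply_moves:
  slide:
    - [0,0,0.12]
    - [0,0,0.12]
    - [0,0,0.12]
    - [0,0,0]
  rot:
    - [0,0,0]
    - [0,0,0]
    - [0,0,0]
    - [0,0,0]

```text
t: 10.72
ee_pos: [0.4874, -0.1868, 0.142]
tool_rot: [0.225, 0.216, 0.941, 0.129]
wrist_force: [1.3, -0.6, -3.2]
grip_width: 0.167
gripper_force: 78.7
```

```bash
cat >> h.py <<'E'
def rep():
    s=monitor.read_state();p,q=cur();M=q.as_matrix();ex=.866*xl+np.array([0,0,.5]);ey=np.cross([0,0,1.],xl)
    m=np.array([.5195,-.1765,.085]);v=p-m
    print("t",s["t"],"tube xyz of TCP",np.array([v@ex,v@ey,v@d]),"F tube",[round(float(s["wrist_force"]@k),2) for k in(ex,ey,d)],"M tube",[round(float(s["moment"]@k),3) for k in(ex,ey,d)],"zdir",[round(float(M[:,2]@k),4) for k in(ex,ey,d)],"q",s["q"])
E
python3 - <<'E'
from h import *
rep()
C=np.zeros((600,800,3),np.uint8)
for k,(n,u,v) in enumerate((("scene",285,120),("top",300,180))):
    im=eyes.snapshot(n); C[:,400*k:400*k+400]=cv2.resize(cv2.convertScaleAbs(im[v:v+75,u:u+50],alpha=1.8),(400,600),interpolation=cv2.INTER_CUBIC)
cv2.imwrite("pics/c5.png",C)
E
```

```text
t 10.7167 tube xyz of TCP [-0.0007 -0.0003  0.0662] F tube [-0.71, -1.0, -3.32] M tube [-0.478, 0.352, 0.025] zdir [0.0009, -0.0031, -1.0] q [-0.8393  0.2743  2.1007  0.792   0.6909 -2.564 ]
```

View pics/c5.png

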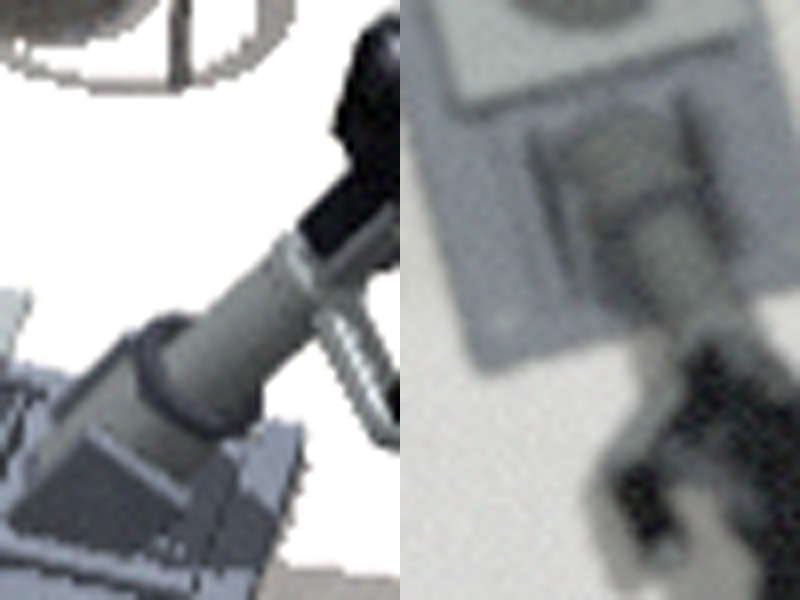

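>>> apply_moves:
  slide:
    - [0,0,0.12]
    - [0,0,0.12]
    - [0,0,0.12]
    - [0,0,0.12]
    - [0,0,0]
  rot:
    - [0,0,0]
    - [0,0,0]
    - [0,0,0]
    - [0,0,0]
    - [0,0,0]

```text
t: 11.23
ee_pos: [0.4933, -0.1852, 0.1316]
tool_rot: [0.225, 0.216, 0.941, 0.129]
wrist_force: [2.6, -2.5, -3.0]
grip_width: 0.174
gripper_force: 78.5
```

Run:
```python
from h import *
rep()
```

```text
t 11.2333 tube xyz of TCP [-0.0006 -0.0005  0.0542] F tube [0.02, -3.19, -3.44] M tube [-0.797, 0.128, -0.009] zdir [0.0008, -0.0032, -1.0] q [-0.8252  0.2995  2.1038  0.8194  0.6642 -2.586 ]
```

>>> apply_moves:
  slide:
    - [-0.03,-0.03,0.1]
    - [0,0,0.1]
    - [0,0,0.1]
    - [0,0,0.1]
    - [0,0,0]
  rot:
    - [0,0,0]
    - [0,0,0]
    - [0,0,0]
    - [0,0,0]
    - [0,0,0]

```text
t: 11.65
ee_pos: [0.4981, -0.1843, 0.1229]
tool_rot: [0.225, 0.216, 0.941, 0.129]
wrist_force: [2.4, -2.3, -2.7]
grip_width: 0.168
gripper_force: 78.7
```

Run:
```python
from h import *
rep()
```

```text
t 11.65 tube xyz of TCP [-0.0008 -0.0011  0.0442] F tube [0.01, -2.89, -3.12] M tube [-0.653, 0.245, 0.01] zdir [0.0006, -0.0024, -1.0] q [-0.8149  0.3212  2.1046  0.8422  0.6447 -2.6052]
```

>>> apply_moves:
  slide:
    - [-0.03,-0.03,0.08]
    - [0,0,0.08]
    - [0,0,0.08]
    - [0,0,0]
  rot:
    - [0,0,0]
    - [0,0,0]
    - [0,0,0]
    - [0,0,0]

```text
t: 11.98
ee_pos: [0.5009, -0.1841, 0.1189]
tool_rot: [0.225, 0.215, 0.941, 0.129]
wrist_force: [-12.5, -3.2, 18.7]
grip_width: 0.17
gripper_force: 82.4
```

Run:
```python
from h import *
rep()
```

```text
t 11.9833 tube xyz of TCP [-0.0004 -0.0018  0.0393] F tube [-1.79, 0.66, 22.65] M tube [0.253, 0.798, -0.016] zdir [0.0016, -0.0023, -1.0] q [-0.81    0.332   2.1042  0.8551  0.6358 -2.6171]
```

>>> apply_moves:
  slide:
    - [0,0,-0.02]
    - [0,0,0]
    - [0,0,0]
    - [0,0,0]
    - [0,0,0]
    - [0,0,0]
    - [0,0,0]
    - [0,0,0]
  rot:
    - [0,0,0.8]
    - [0,0,0.8]
    - [0,0,0.8]
    - [0,0,0.8]
    - [0,0,0.8]
    - [0,0,0.8]
    - [0,0,0.8]
    - [0,0,0]

```text
t: 12.65
ee_pos: [0.5012, -0.1856, 0.1192]
tool_rot: [0.191, 0.421, 0.869, 0.175]
wrist_force: [-4.9, -3.5, 7.0]
grip_width: 0.17
gripper_force: 80.4
```

Run:
```python
from h import *
rep()
```

```text
t 12.65 tube xyz of TCP [-0.0004 -0.0033  0.0397] F tube [-1.42, -1.85, 8.93] M tube [-0.529, 0.673, 0.105] zdir [0.0012, -0.0051, -1.0] q [-0.8107  0.3316  2.1031  0.8538  0.6342 -2.1646]
```

>>> apply_moves:
  slide:
    - [0,0,0.03]
    - [0,0,0]
    - [0,0,0]
    - [0,0,0]
    - [0,0,0]
    - [0,0,0]
    - [0,0,0]
    - [0,0,0]
  rot:
    - [0,0,0.7]
    - [0,0,0.7]
    - [0,0,0.7]
    - [0,0,0.7]
    - [0,0,0.7]
    - [0,0,0.7]
    - [0,0,0.7]
    - [0,0,0]

```text
t: 13.32
ee_pos: [0.5011, -0.184, 0.1177]
tool_rot: [0.152, 0.582, 0.771, 0.21]
wrist_force: [0.6, -0.5, -1.3]
grip_width: 0.167
gripper_force: 78.9
```

Run:
```python
from h import *
rep()
```

```text
t 13.3167 tube xyz of TCP [-0.0008 -0.0017  0.0383] F tube [-0.35, -0.67, -1.34] M tube [-0.145, 0.284, 0.035] zdir [0.0007, -0.0018, -1.0] q [-0.8092  0.3345  2.1043  0.8561  0.6339 -1.7755]
```

>>> apply_moves:
  slide:
    - [0,0,0.06]
    - [0,0,0.06]
    - [0,0,0.06]
    - [0,0,0.06]
    - [0,0,0]
  rot:
    - [0,0,0]
    - [0,0,0]
    - [0,0,0]
    - [0,0,0]
    - [0,0,0]

```text
t: 13.73
ee_pos: [0.5041, -0.1832, 0.1124]
tool_rot: [0.153, 0.581, 0.772, 0.209]
wrist_force: [0.6, 0.3, -1.4]
grip_width: 0.166
gripper_force: 79.1
```

Run:
```python
from h import *
rep()
```

```text
t 13.7333 tube xyz of TCP [-0.0008 -0.0019  0.0321] F tube [-0.12, 0.1, -1.6] M tube [-0.05, 0.373, 0.008] zdir [0.0006, -0.0019, -1.0] q [-0.8022  0.3476  2.1049  0.8718  0.6215 -1.7907]
```

Dropped in; push to the floor gently.

>>> apply_moves:
  slide:
    - [0,0,0.04]
    - [0,0,0.04]
    - [0,0,0]
  rot:
    - [0,0,0]
    - [0,0,0]
    - [0,0,0]

```text
t: 13.98
ee_pos: [0.5047, -0.1834, 0.1121]
tool_rot: [0.154, 0.58, 0.772, 0.209]
wrist_force: [-15.1, -2.5, 21.9]
grip_width: 0.171
gripper_force: 83.1
```

Run:
```python
from h import *
rep()
```

```text
t 13.9833 tube xyz of TCP [-0.0005 -0.0022  0.0316] F tube [-2.16, 2.1, 26.59] M tube [0.443, 0.886, 0.003] zdir [0.0015, -0.0034, -1.0] q [-0.8014  0.3485  2.1055  0.8757  0.6189 -1.7947]
```

>>> apply_moves:
  slide:
    - [0,0,-0.03]
    - [0,0,0]
    - [0,0,0]
    - [0,0,0]
    - [0,0,0]
    - [0,0,0]
    - [0,0,0]
    - [0,0,0]
    - [0,0,0]
    - [0,0,0]
  rot:
    - [0,0,0]
    - [0,0,0]
    - [0,0,1]
    - [0,0,1]
    - [0,0,1]
    - [0,0,1]
    - [0,0,1]
    - [0,0,1]
    - [0,0,1]
    - [0,0,1]

```text
t: 14.82
ee_pos: [0.5048, -0.1826, 0.1126]
tool_rot: [0.079, 0.795, 0.548, 0.248]
wrist_force: [-5.7, 1.0, 12.0]
grip_width: 0.172
gripper_force: 80.9
```

Run:
```python
from h import *
rep()
```

```text
t 14.8167 tube xyz of TCP [ 0.0001 -0.0015  0.0318] F tube [1.6, 2.65, 12.97] M tube [0.654, -0.224, 0.23] zdir [0.0023, -0.0014, -1.0] q [-0.8012  0.3479  2.105   0.8751  0.6216 -1.1494]
```

>>> apply_moves:
  slide:
    - [0,0,-0.01]
    - [0,0,0]
    - [0,0,0]
    - [0,0,0]
    - [0,0,0]
    - [0,0,0]
    - [0,0,0]
    - [0,0,0]
    - [0,0,0]
    - [0,0,0]
  rot:
    - [0,0,1]
    - [0,0,1]
    - [0,0,1]
    - [0,0,1]
    - [0,0,1]
    - [0,0,1]
    - [0,0,1]
    - [0,0,1]
    - [0,0,1]
    - [0,0,1]

```text
t: 15.65
ee_pos: [0.5055, -0.1825, 0.1131]
tool_rot: [-0.024, 0.945, 0.196, 0.259]
wrist_force: [-2.3, 2.1, 10.3]
grip_width: 0.169
gripper_force: 80.2
```

Run:
```python
from h import *
rep()
```

```text
t 15.65 tube xyz of TCP [ 0.001  -0.0017  0.0319] F tube [3.79, 2.66, 9.7] M tube [0.605, -0.678, 0.18] zdir [0.0036, -0.0013, -1.0] q [-0.8008  0.3476  2.104   0.8759  0.6227 -0.3488]
```

>>> apply_moves:
  slide:
    - [0,0,0]
    - [0,0,0]
    - [0,0,0]
    - [0,0,0]
    - [0,0,0]
    - [0,0,0]
    - [0,0,0]
    - [0,0,0]
    - [0,0,0]
    - [0,0,0]
  rot:
    - [0,0,1]
    - [0,0,1]
    - [0,0,1]
    - [0,0,1]
    - [0,0,1]
    - [0,0,1]
    - [0,0,1]
    - [0,0,1]
    - [0,0,1]
    - [0,0,1]

```text
t: 16.48
ee_pos: [0.5065, -0.183, 0.1136]
tool_rot: [-0.123, 0.947, -0.188, 0.23]
wrist_force: [2.9, 3.7, 9.5]
grip_width: 0.173
gripper_force: 79.6
```

>>> apply_moves:
  slide:
    - [0,0,0]
    - [0,0,0]
    - [0,0,0]
    - [0,0,0]
    - [0,0,0]
    - [0,0,0]
    - [0,0,0]
    - [0,0,0]
    - [0,0,0]
    - [0,0,0]
  rot:
    - [0,0,1]
    - [0,0,1]
    - [0,0,1]
    - [0,0,1]
    - [0,0,1]
    - [0,0,1]
    - [0,0,1]
    - [0,0,1]
    - [0,0,1]
    - [0,0,1]

```text
t: 17.32
ee_pos: [0.5072, -0.1844, 0.1139]
tool_rot: [-0.203, 0.799, -0.542, 0.165]
wrist_force: [5.1, 1.3, 6.3]
grip_width: 0.17
gripper_force: 79.3
```

Run:
```python
from h import *
rep()
```

```text
t 17.3167 tube xyz of TCP [ 0.0023 -0.0039  0.0321] F tube [7.69, -0.25, 2.87] M tube [-0.158, -1.684, 0.164] zdir [0.0053, -0.005, -1.0] q [-0.8007  0.3476  2.1015  0.8775  0.621   1.2512]
```

>>> apply_moves:
  slide:
    - [0,0,0]
    - [0,0,0]
    - [0,0,0]
    - [0,0,0]
    - [0,0,0]
    - [0,0,0]
    - [0,0,0]
    - [0,0,0]
    - [0,0,0]
    - [0,0,0]
  rot:
    - [0,0,1]
    - [0,0,1]
    - [0,0,1]
    - [0,0,1]
    - [0,0,1]
    - [0,0,1]
    - [0,0,1]
    - [0,0,1]
    - [0,0,1]
    - [0,0,1]

```text
t: 18.15
ee_pos: [0.507, -0.1857, 0.1136]
tool_rot: [0.25, -0.524, 0.811, -0.074]
wrist_force: [2.8, -1.7, 4.7]
grip_width: 0.174
gripper_force: 79.3
```

>>> apply_moves:
  slide:
    - [0,0,0]
    - [0,0,0]
    - [0,0,0]
    - [0,0,0]
    - [0,0,0]
    - [0,0,0]
    - [0,0,0]
    - [0,0,0]
    - [0,0,0]
    - [0,0,0]
  rot:
    - [0,0,1]
    - [0,0,1]
    - [0,0,1]
    - [0,0,1]
    - [0,0,1]
    - [0,0,1]
    - [0,0,1]
    - [0,0,1]
    - [0,0,1]
    - [0,0,0]

```text
t: 18.98
ee_pos: [0.5061, -0.1859, 0.113]
tool_rot: [0.259, -0.206, 0.943, 0.018]
wrist_force: [-1.0, -4.9, 5.6]
grip_width: 0.175
gripper_force: 79.6
```

Run:
```python
from h import *
rep()
```

```text
t 18.9833 tube xyz of TCP [ 0.0005 -0.005   0.032 ] F tube [0.73, -4.39, 6.01] M tube [-1.055, 0.012, 0.085] zdir [0.0023, -0.0076, -1.0] q [-0.8019  0.3482  2.1023  0.8748  0.6175  2.7702]
```

>>> apply_moves:
  slide:
    - [0,0,0]
    - [0,0,0]
    - [0,0,0]
    - [0,0,0]
    - [0,0,0]
    - [0,0,-0.6]
    - [0,0,-0.6]
    - [0,0,-0.6]
    - [0,0,-0.7]
    - [0,0,0]
  rot:
    - [0,0,0]
    - [0,0,0]
    - [0,0,0]
    - [0,0,0]
    - [0,0,0]
    - [0,0,0]
    - [0,0,0]
    - [0,0,0]
    - [0,0,0]
    - [0,0,0]
  grip: -1

```text
t: 19.82
ee_pos: [0.4745, -0.1932, 0.1678]
tool_rot: [0.259, -0.208, 0.943, 0.019]
wrist_force: [0.6, 0.5, 0.8]
grip_width: 1.001
gripper_force: 0.0
```

Run:
```python
from h import *
rep();s=monitor.read_state();print(s["grip_width"])
C=np.zeros((600,800,3),np.uint8)
im=eyes.snapshot("scene");w=eyes.snapshot("wrist")
C[:,:400]=cv2.resize(cv2.convertScaleAbs(im[95:215,260:340],alpha=1.6),(400,600),interpolation=cv2.INTER_CUBIC)
C[:300,400:]=cv2.resize(w[20:220,120:387],(400,300))
cv2.imwrite("pics/c6.png",C)
```

```text
t 19.8167 tube xyz of TCP [-0.0001 -0.0026  0.0956] F tube [1.03, 0.26, 0.36] M tube [-0.016, 0.226, -0.038] zdir [0.0018, -0.0047, -1.0] q [-0.8758  0.2161  2.0864  0.7334  0.76    2.8799]
1.0008183770161847
```

View pics/c6.png

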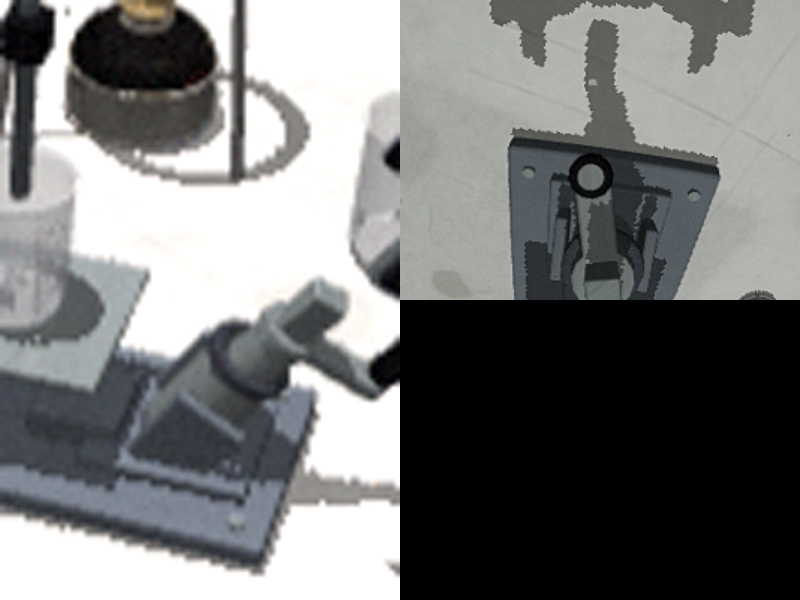

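>>> apply_moves:
  slide:
    - [0,0,0]
    - [0,0,0]
    - [0,0,0]
    - [0,0,0]
    - [0,0,0]
    - [0,0,0]
    - [0,0,0]
    - [0,0,0]
    - [0,0,0]
    - [0,0,0]
  rot:
    - [0,0,-1]
    - [0,0,-1]
    - [0,0,-1]
    - [0,0,-1]
    - [0,0,-1]
    - [0,0,-1]
    - [0,0,-1]
    - [0,0,-1]
    - [0,0,-1]
    - [0,0,-1]

```text
t: 20.75
ee_pos: [0.4746, -0.1917, 0.1648]
tool_rot: [0.246, -0.56, 0.787, -0.081]
wrist_force: [0.2, 0.3, 0.3]
grip_width: 0.997
gripper_force: 0.0
```

>>> apply_moves:
  slide:
    - [0,0,0]
    - [0,0,0]
    - [0,0,0]
    - [0,0,0]
    - [0,0,0]
    - [0,0,0]
    - [0,0,0]
    - [0,0,0]
    - [0,0,0]
    - [0,0,0]
  rot:
    - [0,0,-1]
    - [0,0,-1]
    - [0,0,-1]
    - [0,0,-1]
    - [0,0,-1]
    - [0,0,-1]
    - [0,0,-1]
    - [0,0,-1]
    - [0,0,-1]
    - [0,0,-1]

```text
t: 21.58
ee_pos: [0.4746, -0.1917, 0.1648]
tool_rot: [-0.195, 0.822, -0.507, 0.171]
wrist_force: [0.3, 0.4, -0.4]
grip_width: 0.999
gripper_force: 0.0
```

>>> apply_moves:
  slide:
    - [0,0,0]
    - [0,0,0]
    - [0,0,0]
    - [0,0,0]
    - [0,0,0]
    - [0,0,0]
    - [0,0,0]
    - [0,0,0]
    - [0,0,0]
    - [0,0,0]
  rot:
    - [0,0,-1]
    - [0,0,-1]
    - [0,0,-1]
    - [0,0,-1]
    - [0,0,-1]
    - [0,0,-1]
    - [0,0,-1]
    - [0,0,-1]
    - [0,0,-1]
    - [0,0,-1]

```text
t: 22.42
ee_pos: [0.4746, -0.1917, 0.1647]
tool_rot: [-0.113, 0.955, -0.147, 0.233]
wrist_force: [-0.5, -0.2, 0.3]
grip_width: 1.001
gripper_force: 0.0
```

>>> apply_moves:
  slide:
    - [0,0,0]
    - [0,0,0]
    - [0,0,0]
    - [0,0,0]
    - [0,0,0]
    - [0,0,0]
    - [0,0,0]
    - [0,0,0]
    - [0,0,0]
    - [0,0,0]
  rot:
    - [0,0,-1]
    - [0,0,-1]
    - [0,0,-1]
    - [0,0,-1]
    - [0,0,-1]
    - [0,0,-1]
    - [0,0,-1]
    - [0,0,-1]
    - [0,0,-1]
    - [0,0,-0.27]

```text
t: 23.25
ee_pos: [0.4746, -0.1917, 0.1649]
tool_rot: [-0.021, 0.943, 0.209, 0.258]
wrist_force: [-0.0, -0.7, 0.0]
grip_width: 1.0
gripper_force: 0.0
```

Run:
```python
from h import *
rep()
```

```text
t 23.25 tube xyz of TCP [-0.0011 -0.0013  0.0929] F tube [-0.19, -0.64, 0.13] M tube [-0.007, 0.248, -0.019] zdir [0.0001, -0.0007, -1.0] q [-0.8735  0.2219  2.088   0.7356  0.7571 -0.2664]
```

>>> apply_moves:
  slide:
    - [0.05,0.06,0.6]
    - [0,0,0.6]
    - [0,0,0.6]
    - [0,0,0.4]
    - [0,0,0.2]
    - [0,0,0]
  rot:
    - [0,0,0]
    - [0,0,0]
    - [0,0,0]
    - [0,0,0]
    - [0,0,0]
    - [0,0,0]

```text
t: 23.75
ee_pos: [0.5048, -0.1837, 0.1134]
tool_rot: [-0.022, 0.944, 0.207, 0.258]
wrist_force: [-0.4, -0.2, 0.4]
grip_width: 1.001
gripper_force: 0.0
```

>>> apply_moves:
  slide:
    - [0,0,0]
    - [0,0,0]
    - [0,0,0]
    - [0,0,0]
    - [0,0,0]
    - [0,0,0]
    - [0,0,0]
    - [0,0,0]
  rot:
    - [0,0,0]
    - [0,0,0]
    - [0,0,0]
    - [0,0,0]
    - [0,0,0]
    - [0,0,0]
    - [0,0,0]
    - [0,0,0]
  grip: 1

```text
t: 24.42
ee_pos: [0.5051, -0.1849, 0.1152]
tool_rot: [-0.02, 0.943, 0.207, 0.259]
wrist_force: [-2.7, 0.1, 6.0]
grip_width: 0.167
gripper_force: 77.1
```

Run:
```python
from h import *
rep()
```

```text
t 24.4167 tube xyz of TCP [ 0.0011 -0.0038  0.0342] F tube [0.8, 0.88, 6.47] M tube [0.029, 0.217, -0.034] zdir [0.0013, -0.0033, -1.0] q [-0.8031  0.3433  2.0999  0.8636  0.6267 -0.3621]
```

>>> apply_moves:
  slide:
    - [0,0,0]
    - [0,0,0]
    - [0,0,0]
    - [0,0,0]
    - [0,0,0]
    - [0,0,0]
    - [0,0,0]
    - [0,0,0]
    - [0,0,0]
    - [0,0,0]
  rot:
    - [0,0,1]
    - [0,0,1]
    - [0,0,1]
    - [0,0,1]
    - [0,0,1]
    - [0,0,1]
    - [0,0,1]
    - [0,0,1]
    - [0,0,1]
    - [0,0,1]

```text
t: 25.25
ee_pos: [0.5052, -0.1852, 0.1152]
tool_rot: [-0.119, 0.949, -0.178, 0.23]
wrist_force: [-2.3, -1.7, 5.6]
grip_width: 0.168
gripper_force: 78.9
```

>>> apply_moves:
  slide:
    - [0,0,0]
    - [0,0,0]
    - [0,0,0]
    - [0,0,0]
    - [0,0,0]
    - [0,0,0]
    - [0,0,0]
    - [0,0,0]
    - [0,0,0]
    - [0,0,0]
  rot:
    - [0,0,1]
    - [0,0,1]
    - [0,0,1]
    - [0,0,1]
    - [0,0,1]
    - [0,0,1]
    - [0,0,1]
    - [0,0,1]
    - [0,0,1]
    - [0,0,0]

```text
t: 26.08
ee_pos: [0.5049, -0.1849, 0.115]
tool_rot: [-0.193, 0.826, -0.501, 0.173]
wrist_force: [-2.9, -0.9, 6.2]
grip_width: 0.173
gripper_force: 78.3
```

Run:
```python
from h import *
rep()
```

```text
t 26.0833 tube xyz of TCP [ 0.0008 -0.0037  0.0342] F tube [0.44, -0.04, 6.88] M tube [0.23, 0.302, 0.158] zdir [0.0009, -0.003, -1.0] q [-0.8032  0.3434  2.1001  0.8629  0.6268  1.1619]
```

>>> apply_moves:
  slide:
    - [0,0,0]
    - [0,0,0]
    - [0,0,0]
    - [0,0,0]
    - [0,0,0]
  rot:
    - [0,0,0.6]
    - [0,0,0.6]
    - [0,0,0.6]
    - [0,0,0.6]
    - [0,0,0]

```text
t: 26.5
ee_pos: [0.5049, -0.1848, 0.115]
tool_rot: [-0.209, 0.774, -0.577, 0.154]
wrist_force: [-3.9, -1.0, 5.3]
grip_width: 0.171
gripper_force: 78.5
```

Run:
```python
from h import *
rep()
```

```text
t 26.5 tube xyz of TCP [ 0.0008 -0.0036  0.0342] F tube [-0.85, 0.23, 6.61] M tube [0.21, 0.307, 0.129] zdir [0.0008, -0.003, -1.0] q [-0.8033  0.3434  2.1001  0.8629  0.6268  1.3522]
```

>>> apply_moves:
  slide:
    - [0,0,0]
    - [0,0,0]
    - [0,0,0]
    - [0,0,0]
    - [0,0,0]
  rot:
    - [0,0,0.6]
    - [0,0,0.5]
    - [0,0,0.4]
    - [0,0,0.4]
    - [0,0,0]

```text
t: 26.92
ee_pos: [0.5049, -0.1848, 0.115]
tool_rot: [-0.22, 0.728, -0.634, 0.138]
wrist_force: [-4.0, -0.9, 5.6]
grip_width: 0.166
gripper_force: 78.7
```

Run:
```python
from h import *
rep()
```

```text
t 26.9167 tube xyz of TCP [ 0.0008 -0.0036  0.0342] F tube [-0.69, 0.34, 6.92] M tube [0.214, 0.258, 0.14] zdir [0.0008, -0.0029, -1.0] q [-0.8032  0.3434  2.1002  0.8629  0.6269  1.5033]
```

>>> apply_moves:
  slide:
    - [0,0,0]
    - [0,0,0]
    - [0,0,0]
    - [0,0,0]
  rot:
    - [0,0,0.4]
    - [0,0,0.4]
    - [0,0,0.4]
    - [0,0,0]

```text
t: 27.25
ee_pos: [0.5048, -0.1847, 0.115]
tool_rot: [-0.226, 0.697, -0.668, 0.127]
wrist_force: [-4.7, -0.6, 5.6]
grip_width: 0.168
gripper_force: 79.6
```

Run:
```python
from h import *
rep()
```

```text
t 27.25 tube xyz of TCP [ 0.0008 -0.0035  0.0342] F tube [-1.23, 0.82, 7.15] M tube [0.249, 0.369, 0.279] zdir [0.0008, -0.0028, -1.0] q [-0.8032  0.3434  2.1002  0.8628  0.6269  1.5991]
```

Torque starts to rise; a bit more to confirm the stop.

>>> apply_moves:
  slide:
    - [0,0,0]
    - [0,0,0]
    - [0,0,0]
    - [0,0,0]
  rot:
    - [0,0,0.3]
    - [0,0,0.3]
    - [0,0,0]
    - [0,0,0]

```text
t: 27.58
ee_pos: [0.5048, -0.1847, 0.115]
tool_rot: [0.229, -0.682, 0.684, -0.122]
wrist_force: [-4.5, -0.9, 7.0]
grip_width: 0.168
gripper_force: 82.5
```

Run:
```python
from h import *
rep()
```

```text
t 27.5833 tube xyz of TCP [ 0.0008 -0.0035  0.0342] F tube [-0.43, 0.46, 8.38] M tube [0.191, 0.314, 0.498] zdir [0.0006, -0.0028, -1.0] q [-0.8031  0.3433  2.1002  0.8624  0.6269  1.6451]
```

>>> apply_moves:
  slide:
    - [0,0,0]
    - [0,0,0]
    - [0,0,0]
    - [0,0,0]
    - [0,0,0]
  rot:
    - [0,0,-0.4]
    - [0,0,-0.4]
    - [0,0,0]
    - [0,0,0]
    - [0,0,0]

```text
t: 28.0
ee_pos: [0.5049, -0.1846, 0.1151]
tool_rot: [-0.225, 0.703, -0.662, 0.129]
wrist_force: [-4.1, -0.1, 5.5]
grip_width: 0.166
gripper_force: 78.5
```

>>> apply_moves:
  slide:
    - [0,0,0]
    - [0,0,0]
    - [0,0,0]
    - [0,0,0]
    - [0,0,-0.3]
    - [0,0,-0.6]
    - [0,0,-0.8]
    - [0,0,-0.8]
    - [0,0,-0.8]
    - [0,0,0]
  rot:
    - [0,0,0]
    - [0,0,0]
    - [0,0,0]
    - [0,0,0]
    - [0,0,0]
    - [0,0,0]
    - [0,0,0]
    - [0,0,0]
    - [0,0,0]
    - [0,0,0]
  grip: 0.2

```text
t: 28.83
ee_pos: [0.4653, -0.1981, 0.189]
tool_rot: [-0.224, 0.703, -0.662, 0.131]
wrist_force: [0.7, -0.2, 0.6]
grip_width: 0.402
gripper_force: 0.0
```

Run:
```python
from h import *
rep()
im=eyes.snapshot("scene")
cv2.imwrite("pics/c7.png",cv2.resize(cv2.convertScaleAbs(im[80:215,200:380],alpha=1.6),(800,600),interpolation=cv2.INTER_CUBIC))
```

```text
t 28.8333 tube xyz of TCP [ 0.0016 -0.0047  0.1192] F tube [0.81, -0.43, 0.2] M tube [0.03, 0.235, -0.045] zdir [0.0021, -0.0067, -1.0] q [-0.9026  0.1712  2.07    0.6923  0.8178  1.7165]
```

View pics/c7.png

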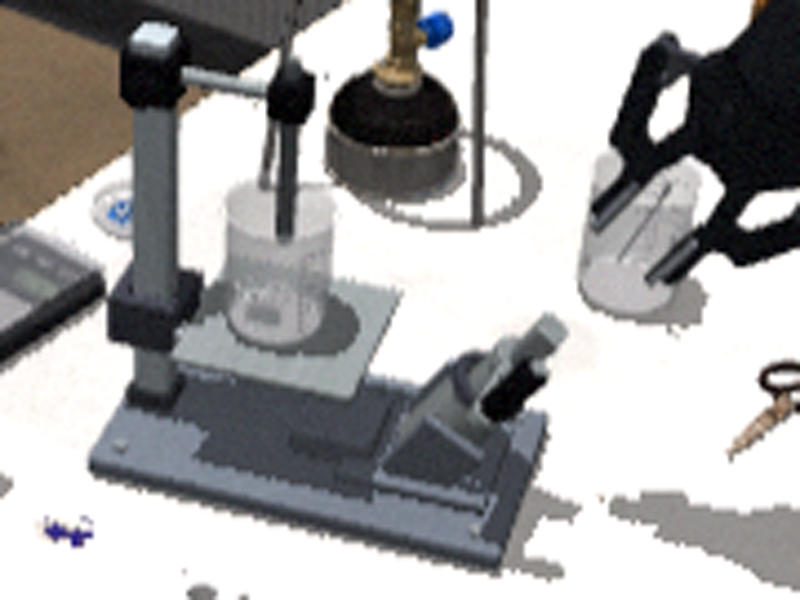

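The crank is seated at about (500,380) and the platform is raised. The beaker stands upright with the probe in it at (285,220), and the gripper is clear.

```bash
python3 -c "
from workcell import r
print(r.job_done())"
```

```text
the job is handed in; nothing more can be done
None
```

I wound the crank to its hard stop, so the platform is up and the probe dips into the upright beaker. The crank is seated and released, and I handed the job in at about 29 s; no verdict was returned.

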